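# Empty the scoop pan of knobs and hang it back on its peg

### The job

Tip all four knobs out of the scoop pan into the grey tote. Then hang the empty pan by the eye in its back plate on the bare peg of the wooden rail, pushed right back so that the plate rests against the upright, and let go. Leave the other things on the bench as they are.

Things in the scene. Friction and masses are not known exactly. Their poses are not given: they have to be found in the camera images.
- pan: Loose aluminium scoop pan with four knobs in it, about 0.22 kg: 110 long (own x) x 100 wide (y), side walls 40 high and 3 thick, floor 3 thick, mouth at -x. Origin: centre of its underside, z up. At +x (outer face x = 55) an upright back plate 112 high, above 48 only 50 wide, its upright edges folded forward as flanges 18 deep (x = 37 to 55), heights 48 to 110: grip across these, 50 mm.
- pan_eye (a point): Centre of the pan's round eye, a through hole of 25 mm diameter along the pan's x, in the middle of the 4 mm thick back plate: x = 53, y = 0, z = 80 mm in the pan's frame. Axes as the pan's.
- pan_lip (a point): Middle of the pan's front lip edge, over which the knobs roll out: x = -56 mm, z = 8 mm in the pan's frame.
- knob0: One of four loose, like steel furniture knobs: 32 mm ball on a stub 20 mm in diameter, 40 mm tall overall, 35 g; at first stands on its stub in the pan. Origin: centre of the stub's foot, z towards the ball.
- knob1: One of four loose, like steel furniture knobs: 32 mm ball on a stub 20 mm in diameter, 40 mm tall overall, 35 g; at first stands on its stub in the pan. Origin: centre of the stub's foot, z towards the ball.
- knob2: One of four loose, like steel furniture knobs: 32 mm ball on a stub 20 mm in diameter, 40 mm tall overall, 35 g; at first stands on its stub in the pan. Origin: centre of the stub's foot, z towards the ball.
- knob3: One of four loose, like steel furniture knobs: 32 mm ball on a stub 20 mm in diameter, 40 mm tall overall, 35 g; at first stands on its stub in the pan. Origin: centre of the stub's foot, z towards the ball.
- tote: Fixed grey open tote, 210 (own x) x 190 (own y) outside, 75 high, walls 4. Origin: centre of its underside.
- bare_peg: Fixed upright post of the wooden rail with the bare peg; a like one 200 mm to its left or right has a dark plate 64 wide on its peg. Post 20 (x) x 36 (y) x 162 high; origin: centre of its foot, 18 mm above the bench, z up; the peg points to -x. The steel peg, 10 in diameter, leaves the front face (x = -10) at z = 140 and rises 15 degrees to its tip. Axes level.
- peg_tip (a point): Centre of the peg's round end (radius 5): x = -63, y = 0, z = 154 mm in the frame of bare_peg. A pan hung home has its eye's centre at about x = -12, y = 0, z = 133 mm in that frame, its x along that x and its underside about 70 mm above the bench.
- hinge: Loose steel butt hinge lying flat, 76 (x) x 66 x 10; bystander. Origin: centre of its underside.
- padlock: Loose brass padlock lying flat, 84 long, 22 thick; bystander. Origin: underside of its 48 x 50 body; the shackle points to +x.
- rust_tin: Loose open copper-brown tin, 110 x 75 x 35; bystander. Origin: centre of its underside.
- jar: Loose clear jar with white cap, 68 in diameter, 90 tall; bystander. Origin: centre of its underside.

How it is judged:
On the way:
1. all four knobs are in the tote (x of knob0 in the frame of tote between -0.105 and 0.105 m and y of knob0 in the frame of tote between -0.095 and 0.095 m and z of knob0 in the frame of tote between -0.01 and 0.07 m and x of knob1 in the frame of tote between -0.105 and 0.105 m and y of knob1 in the frame of tote between -0.095 and 0.095 m and z of knob1 in the frame of tote between -0.01 and 0.07 m and x of knob2 in the frame of tote between -0.105 and 0.105 m and y of knob2 in the frame of tote between -0.095 and 0.095 m and z of knob2 in the frame of tote between -0.01 and 0.07 m and x of knob3 in the frame of tote between -0.105 and 0.105 m and y of knob3 in the frame of tote between -0.095 and 0.095 m and z of knob3 in the frame of tote between -0.01 and 0.07 m), for 0.2 s.
At the end, for the whole second after the job is handed in: All four knobs lie inside the tote, and the pan hangs at rest on the bare peg: the eye's centre 4 to 32 mm in front of the post's middle plane, within 12 mm of it sideways and 118 to 148 mm above the post's foot, the peg carrying it, the pan tilted less than 0.3 rad and slower than 0.03 m/s (all of step 1 and x of pan_eye in the frame of bare_peg between -0.032 and -0.004 m and y of pan_eye in the frame of bare_peg between -0.012 and 0.012 m and z of pan_eye in the frame of bare_peg between 0.118 and 0.148 m and contact force between pan and bare_peg above 0.5 N and angle between pan's own z axis and vertical below 0.3 rad and linear speed of pan below 0.03 m/s); the robot touches nothing.
It fails at once if the hinge is moved more than 40 mm (distance of hinge from where it was at the start of the episode above 0.04 m).
It fails at once if the padlock is moved more than 40 mm (distance of padlock from where it was at the start of the episode above 0.04 m).
It fails at once if the rust tin is moved more than 40 mm (distance of rust_tin from where it was at the start of the episode above 0.04 m).
It fails at once if the jar is moved more than 40 mm (distance of jar from where it was at the start of the episode above 0.04 m).
It also fails if it takes over 56 s, if anything falls off the work surface, if the arm or the gripper's body presses on something with over 40 N, if the wrist force passes 120 N, or if a joint passes its speed limit or range.

### The arm

A 6-joint arm with a two-finger parallel gripper is mounted at the origin on the work surface. World frame = base frame: x ahead of the robot, y to its left, z up, the work surface at z = 0. Lengths are in m, angles in rad, forces in N, time in s.
With the tool pointing down it reaches from about 0.3 to 0.75 m from the base axis. Payload 8.5 kg.
Tool frame: the origin (TCP) lies on the centre line of the jaws, within the pads' length; the fingertips stand 17 mm ahead of it and the grasp point (between the pads) lies 2 mm behind it (env.tip_reach is the distance from the TCP to the fingertips, in m); z points along the fingers, y is the line along which they close (so a half turn about z gives the same grasp; the last joint's range is limited). The gripper opens to 85 mm and grips with 20 to 120 N. Pads are 22 mm wide; open, the fingers measure 114 mm over their backs; the gripper's body (76 mm by 85 mm) begins 54 mm behind the grasp point. The pads swing forward as they close: fully open they stand 13 mm farther back than shut.
Start: joints at [1.017, 0.381, 1.297, -0, 1.464, -0.215], TCP at [0.183, 0.519, 0.248] pointing down, gripper open.
Joint ranges: [-3.11, 3.11], [-0.89, 2.33], [0.22, 2.48], [-1.42, 4.56], [0.17, 2.85], [-2.88, 2.88]. Speed limits (rad/s): [2.39, 2.39, 3.14, 3.14, 3.14, 3.14].

### API

Orientations are given as a unit quaternion [w, x, y, z].
In Python, from plant import env gives the robot as it stands.
- The arm moves only by the shell command python3 -m creep 'ROWS' [OPENING]. ROWS is JSON, a list of rows, each an object with "offset": the shift along the tool's x, y, z in mm, a list of three; "rot": the turn, a rotation vector about the tool's x, y, z in rad, a list of three. A call has 1 to 8 rows; each row shifts and turns the commanded pose from where the row before left it, along the tool's axes as they then stand; what a row does not reach is not made up. A row lasts 1/10 s, in which the tool goes at most 50 mm and 8.59 degrees, less where a joint would pass 70% of its speed; a pose out of reach is approached as far as the arm can. A call is refused whole if a number of a shift passes 50 or a number of a turn 0.15, either way. A call with a gripper value outside its range is refused whole. OPENING is the opening, from -1 (shut) to 1 (fully open), set as the call begins (- or left out, the last holds). The fingers move at their own pace and stop on an object; the grip force is fixed at half the most. Time passes only in rows, so rows that do not move let the fingers close. It gives the time, the measured TCP pose, the force, the opening and the grip force at its end, in the units of the state.
- env.get_state(): the state, without advancing time (a new reading comes with each control period).
- env.get_image(name): name is "scene" or "top"; returns the picture (400x640x3 uint8, blue, green, red); there is no depth.
- env.camera_info(name): a dict with "K" (3x3 intrinsics, pixels), "D" ([k1, k2, p1, p2, k3] as OpenCV has them; the pictures are not rectified), "R" (3x3) and "t" (3): a world point X has camera coordinates R X + t. Camera axes: x right, y down, z forward; pixel columns grow to the right and rows downward; lengths in m; the calibration is good to about 2 mm. A picture is of the moment at which its call begins. camera_info takes no time and is no camera call.
- env.finish_job(): hands the job in; it is judged then, once.
The state is a dict: "clock": time; "joint_positions": joint angles; "joint_velocities": joint speeds; "joint_torque": joint torques, N m; "ee_pos": TCP position; "tcp_rot": TCP orientation; "wrist_force": force on the tool from outside, world axes, zero at the start; "ft_torque": the same for the moment, N m; "width": opening from 0.0 (shut) to 1.0 (fully open); "grip_force": force on a finger pad.
Only numpy, scipy, OpenCV 4.12 (cv2) and the standard library are available. Lean on these libraries where they do the work, as an engineer would, in place of code of your own. Each camera call takes 0.05 s, during which the arm holds its last target. There are 200 camera calls.

## Working session

There is one attempt and no reset: what is moved stays moved. The work goes in short steps, Python scripts to look and compute and a shell command to move; the robot and the scene stay as the last step left them, time stands still between calls to the robot, and variables do not carry over. Pictures are saved under pics/ and viewed, at most 10 in all, crops included, and the job is handed in when it is done.

```bash
ls; mkdir -p pics; python3 - <<'E'
from plant import env
import cv2
for n in("scene","top"):
    cv2.imwrite(f"pics/{n}0.png",env.get_image(n)); c=env.camera_info(n)
    print(n,c)
print(env.get_state())
E
```

```text
pics
scene {'K': array([[376.43602706,   0.        , 322.07697027],
       [  0.        , 376.43602706, 203.54246793],
       [  0.        ,   0.        ,   1.        ]]), 'D': array([-0.08603142,  0.        ,  0.        ,  0.        ,  0.        ]), 'R': array([[-0.6048802 ,  0.79628554,  0.00702007],
       [ 0.63917392,  0.49075415, -0.59212926],
       [-0.47494909, -0.35368022, -0.80581242]]), 't': array([ 0.3454494 , -0.2785758 ,  1.41726115])}
top {'K': array([[393.10654994,   0.        , 323.68410905],
       [  0.        , 393.10654994, 198.01143619],
       [  0.        ,   0.        ,   1.        ]]), 'D': array([0.01617537, 0.        , 0.        , 0.        , 0.        ]), 'R': array([[ 0.00410477, -0.99997904, -0.00500651],
       [-0.98739889, -0.00326099, -0.15821756],
       [ 0.15819792,  0.00559286, -0.98739158]]), 't': array([-0.01065395,  0.55254572,  0.95732901])}
{'clock': 0.1, 'joint_positions': array([ 1.01670046e+00,  3.81147051e-01,  1.29817091e+00, -3.96306983e-05,
        1.46359511e+00, -2.15270052e-01]), 'joint_velocities': array([-1.51295208e-03,  8.88193662e-06, -1.24402153e-03,  7.56233901e-04,
        8.59730726e-04, -5.62317108e-04]), 'joint_torque': array([ 3.96594551e-03, -4.49222732e+01, -2.31656188e+01, -1.10864421e-04,
        3.62630293e-03,  6.16085146e-06]), 'ee_pos': array([0.18267428, 0.51852067, 0.24776835]), 'tcp_rot': array([-2.29493585e-04,  1.68601553e-01,  9.85684067e-01, -6.19353323e-04]), 'wrist_force': array([-0.39619996,  0.59904934, -0.27021634]), 'ft_torque': array([ 0.01843221, -0.02653816,  0.0103284 ]), 'grip_force': 0.0, 'width': 0.9987736147975856}
```

View pics/scene0.png

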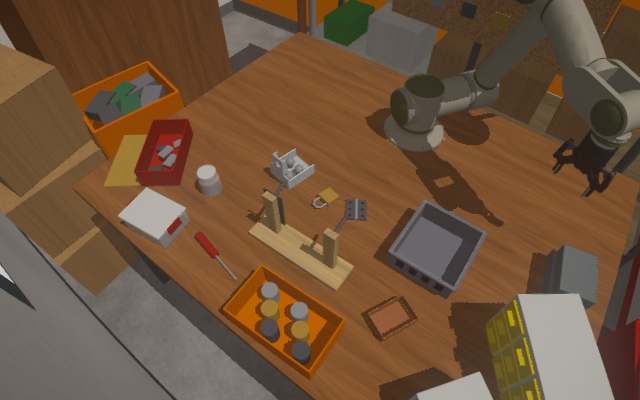

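View pics/top0.png

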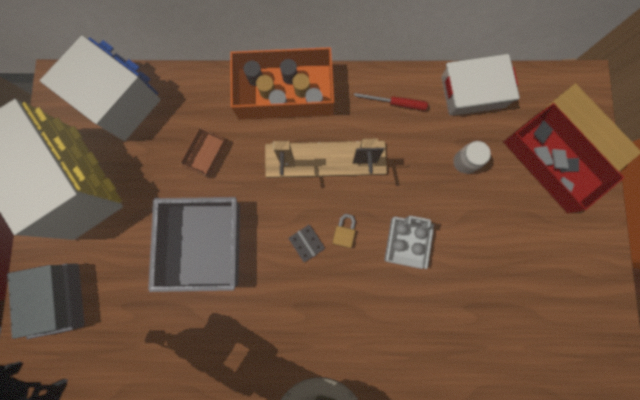

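Scene: the pan is at about (292,168), the bare-peg post at about (330,250), the plated post at about (272,212) and the tote at about (437,248). Top: the pan is at about (410,242) with its plate away from the robot, the bare post at (284,155), the plated post at (368,155) and the tote at (194,245). I'll zoom in on the pan and posts.

```bash
python3 - <<'E'
import cv2,numpy as np
t=cv2.imread("pics/top0.png");s=cv2.imread("pics/scene0.png")
f=lambda im,x,y,w,h,k:cv2.resize(im[y:y+h,x:x+w],None,fx=k,fy=k,interpolation=cv2.INTER_CUBIC)
a=np.hstack([f(t,380,205,65,75,6),f(t,262,130,65,75,6)])
b=np.hstack([f(s,262,140,65,75,6),f(s,300,210,65,75,6)])
cv2.imwrite("pics/z1.png",a);cv2.imwrite("pics/z2.png",b)
E
```

```text
(no output)
```

View pics/z1.png

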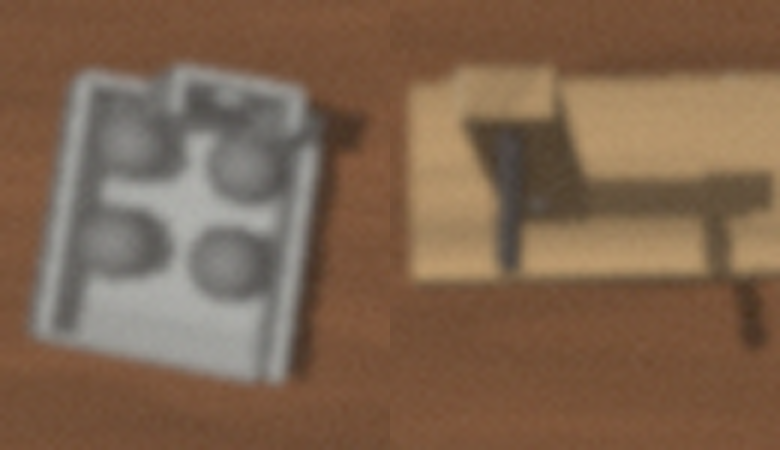

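View pics/z2.png

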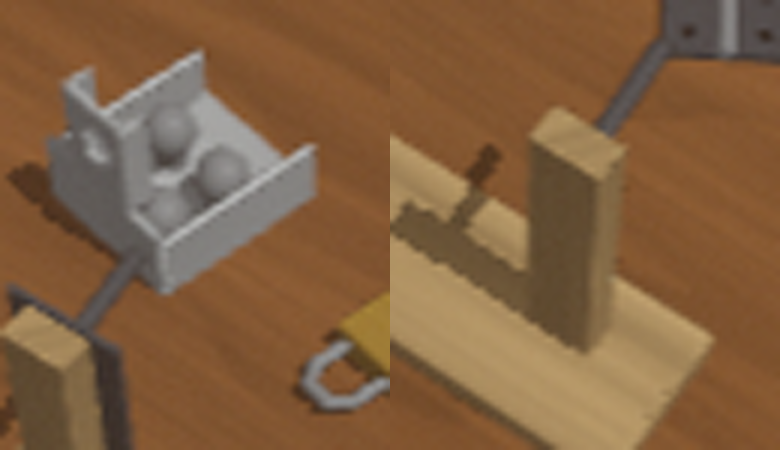

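Top crop: the pan plate's top edge runs (178,66)–(305,88), the wall-top corners are (80,72), (35,335) and (285,382), the peg tip is at (510,268), and the post top's corners are (460,68), (553,66), (557,120) and (468,122). Scene crop: the plate top is (65,85)–(118,128), the eye is at about (97,145), and the post top's corners are (555,108), (625,150), (600,182) and (530,132).

```bash
cat > h.py <<'E'
import numpy as np,cv2
from plant import env
C={n:env.camera_info(n) for n in("scene","top")}
def ray(n,p):
    c=C[n];u=cv2.undistortPoints(np.array([[p]],float),c["K"],c["D"])[0,0]
    return -c["R"].T@c["t"],c["R"].T@np.r_[u,1]
def onz(n,p,z):
    o,d=ray(n,p);return o+d*(z-o[2])/d[2]
def tri(ps,pt):
    A=[];b=[]
    for n,p in(("scene",ps),("top",pt)):
        o,d=ray(n,p);d=d/np.linalg.norm(d);M=np.eye(3)-np.outer(d,d);A.append(M);b.append(M@o)
    x=np.linalg.lstsq(np.vstack(A),np.hstack(b),rcond=None)[0]
    return x
def prj(n,X):
    c=C[n];return cv2.projectPoints(np.array([X],float),cv2.Rodrigues(c["R"])[0],c["t"],c["K"],np.array(c["D"]))[0][0,0]
E
cat > m.py <<'E'
from h import *
np.set_printoptions(precision=4,suppress=True)
g=lambda u,v,x,y:((u+.5)/6-.5+x,(v+.5)/6-.5+y)
tp=lambda u,v:g(u,v,380,205)
tr=lambda u,v:g(u-390,v,262,130)
sp=lambda u,v:g(u,v,262,140)
sr=lambda u,v:g(u-390,v,300,210)
print("plate top +y",tri(sp(118,128),tp(178,66)),"-y",tri(sp(65,85),tp(305,88)))
print("plate top on z .112",onz("top",tp(178,66),.112),onz("top",tp(305,88),.112))
print("flange fronts z.110",onz("top",tp(167,108),.11),onz("top",tp(298,130),.11))
print("back +y wall top",tri(sp(162,240),tp(80,72)))
for q in((80,72),(35,335),(285,382)):print("wall",onz("top",tp(*q),.04))
print("front -y wall top",tri(sp(203,53),tp(285,382)),"front+y",tri(sp(315,148),tp(35,335)))
print("bottom back +y",onz("scene",sp(162,292),0))
for a,b in(((555,108),(557,120)),((625,150),(468,122)),((600,182),(460,68)),((530,132),(553,66))):
    print("post",tri(sr(*a),tr(*b)),onz("top",tr(*b),.18))
print("tip",onz("top",tr(510,266),.172),"base",onz("top",tr(510,128),.158))
t=cv2.imread("pics/top0.png");hsv=cv2.cvtColor(t,cv2.COLOR_BGR2HSV)
for z,q in((.075,((155,199),(236,199),(236,290),(150,290))),):
    for p in q:print("tote",onz("top",p,z))
print("tote tri corner", [tri(p,q) for p,q in(((484,239),(155,199)),((425,203),(236,290)))])
for n,q in(("padlock",(345,230)),("hinge",(307,243)),("jar",(472,157)),("tin",(206,153))):print(n,onz("top",q,.02))
E
python3 m.py
```

```text
plate top +y [ 0.5008 -0.2107  0.1171] -y [ 0.4918 -0.259   0.1116]
plate top on z .112 [ 0.5005 -0.2103  0.112 ] [ 0.4921 -0.2595  0.112 ]
flange fronts z.110 [ 0.4842 -0.2059  0.11  ] [ 0.4758 -0.2567  0.11  ]
back +y wall top [ 0.5054 -0.1832  0.0519]
wall [ 0.5061 -0.1843  0.04  ]
wall [ 0.3964 -0.1629  0.04  ]
wall [ 0.3777 -0.2656  0.04  ]
front -y wall top [ 0.3772 -0.2648  0.0399] front+y [ 0.3972 -0.1639  0.0428]
bottom back +y [ 0.5032 -0.1909  0.    ]
post [0.6416 0.0681 0.1764] [0.6404 0.0679 0.18  ]
post [0.6405 0.1023 0.1755] [0.6396 0.1011 0.18  ]
post [0.6607 0.1048 0.179 ] [0.6605 0.1046 0.18  ]
post [0.6606 0.0693 0.1827] [0.6613 0.0697 0.18  ]
tip [0.5864 0.0852 0.172 ] base [0.6436 0.0879 0.158 ]
tote [0.5438 0.4069 0.075 ]
tote [0.5444 0.2075 0.075 ]
tote [0.3255 0.1987 0.075 ]
tote [0.3251 0.4026 0.075 ]
tote tri corner [array([0.5063, 0.3674, 0.2456]), array([0.3229, 0.2058, 0.0514])]
padlock [ 0.4732 -0.0637  0.02  ]
hinge [0.4396 0.0338 0.02  ]
jar [ 0.6674 -0.3998  0.02  ]
tin [0.6765 0.3047 0.02  ]
```

```bash
cat > d.py <<'E'
# python3 d.py x y z yaw tilt : remaining shift (tool axes, mm) and turn (tool rotvec) to target; pan x-axis yaw, tilt = mouth down
import sys
from plant import env
import numpy as np
from scipy.spatial.transform import Rotation as Ro
np.set_printoptions(precision=4,suppress=True)
s=env.get_state();q=s["tcp_rot"];R=Ro.from_quat([q[1],q[2],q[3],q[0]])
x,y,z,yaw,ti=map(float,sys.argv[1:6])
T=Ro.from_euler('ZY',[yaw,-ti])*Ro.from_matrix(np.diag([-1.,1,-1]))
print("t",s["clock"],"pos",s["ee_pos"],"w",s["width"],"grip",s["grip_force"],"F",s["wrist_force"])
d=np.array([x,y,z])-s["ee_pos"]
print("shift now-axes",1e3*R.inv().apply(d),"target-axes",1e3*T.inv().apply(d),"rot",(R.inv()*T).as_rotvec())
print("q",s["joint_positions"])
E
python3 -m creep '[{"offset":[-16,-18,0],"rot":[0,0,0]},{"offset":[-31,-36,0],"rot":[0,0,0]},{"offset":[-31,-36,0],"rot":[0,0,0]},{"offset":[-31,-36,0],"rot":[0,0,0]},{"offset":[-31,-36,0],"rot":[0,0,0]},{"offset":[-31,-36,0],"rot":[0,0,0]},{"offset":[-31,-36,0],"rot":[0,0,0]},{"offset":[-31,-36,0],"rot":[0,0,0]}]' 1
python3 -m creep '[{"offset":[-31,-36,0],"rot":[0,0,0]},{"offset":[-31,-36,0],"rot":[0,0,0]},{"offset":[-31,-36,0],"rot":[0,0,0]},{"offset":[-31,-36,0],"rot":[0,0,0]},{"offset":[-31,-36,0],"rot":[0,0,0]},{"offset":[-31,-36,0],"rot":[0,0,0]},{"offset":[-31,-36,0],"rot":[0,0,0]},{"offset":[-31,-36,0],"rot":[0,0,0]}]'
python3 d.py 0.4838 -0.2325 0.078 -0.18 0
```

```text
clock: 0.9
ee_pos: [0.3128, 0.1849, 0.2483]
tcp_rot: [0.0, 0.168, 0.986, -0.0]
wrist_force: [0.3, -0.0, -0.1]
width: 0.997
grip_force: 0.0
clock: 1.7
ee_pos: [0.4512, -0.1694, 0.2481]
tcp_rot: [-0.0, 0.169, 0.986, 0.0]
wrist_force: [0.8, 0.9, -0.3]
width: 1.0
grip_force: 0.0
t 1.7 pos [ 0.4512 -0.1694  0.2481] w 0.9997380150814517 grip 0.0 F [ 0.802   0.8536 -0.297 ]
shift now-axes [-51.8341 -48.648  170.0405] target-axes [-43.3823 -56.2026 170.0777] rot [ 0.0003 -0.0005 -0.1594]
q [-0.6056  0.2617  1.4775  0.0001  1.4029 -1.837 ]
```

```bash
python3 -m creep '[{"offset":[0,0,0],"rot":[0,0,-0.08]},{"offset":[0,0,0],"rot":[0,0,-0.08]},{"offset":[-22,-27,20],"rot":[0,0,0]},{"offset":[-15,-20,30],"rot":[0,0,0]},{"offset":[0,0,30],"rot":[0,0,0]},{"offset":[0,0,0],"rot":[0,0,0]}]'
python3 d.py 0.4838 -0.2325 0.078 -0.18 0; python3 - <<'E'
from h import *
im=env.get_image("top");c=cv2.resize(im[190:290,370:470],None,fx=6,fy=6,interpolation=cv2.INTER_CUBIC);cv2.imwrite("pics/g1.png",c)
E
```

```text
clock: 2.3
ee_pos: [0.4776, -0.2196, 0.1647]
tcp_rot: [-0.004, 0.09, 0.996, 0.002]
wrist_force: [-0.1, 0.1, 0.6]
width: 1.001
grip_force: 0.0
t 2.3 pos [ 0.4776 -0.2196  0.1647] w 1.0013303483847618 grip 0.0 F [-0.0672  0.0945  0.6478]
shift now-axes [ -9.0905 -11.9339  86.5533] target-axes [ -8.4512 -11.5972  86.6638] rot [ 0.0038 -0.0074  0.0004]
q [-0.6564  0.4198  1.4954  0.      1.2347 -2.0476]
```

View pics/g1.png

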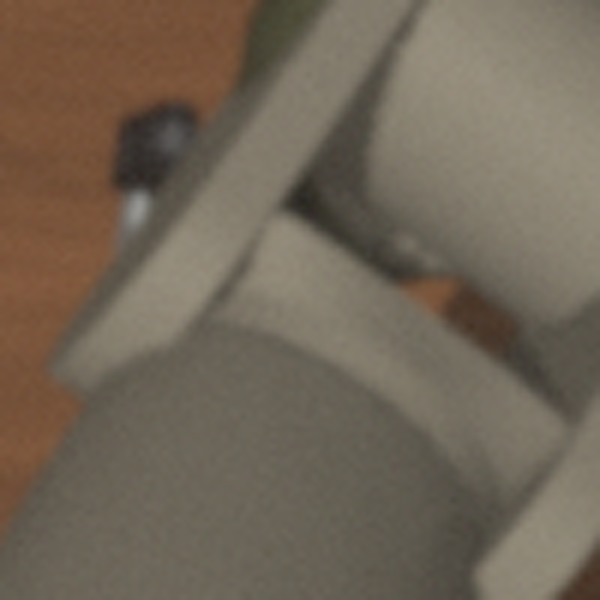

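The arm hides the pan in the top view, so I'll go on from the measured pose and check in the scene view after descending.

```bash
python3 -m creep '[{"offset":[-8,-12,0],"rot":[0,0,0]},{"offset":[0,0,0],"rot":[0,0,0]},{"offset":[0,0,25],"rot":[0,0,0]},{"offset":[0,0,25],"rot":[0,0,0]},{"offset":[0,0,25],"rot":[0,0,0]},{"offset":[0,0,12],"rot":[0,0,0]},{"offset":[0,0,0],"rot":[0,0,0]},{"offset":[0,0,0],"rot":[0,0,0]}]'
python3 d.py 0.4838 -0.2325 0.078 -0.18 0; python3 - <<'E'
from h import *
im=env.get_image("scene");c=cv2.resize(im[120:220,240:340],None,fx=6,fy=6,interpolation=cv2.INTER_CUBIC);cv2.imwrite("pics/g2.png",c)
E
```

```text
clock: 3.15
ee_pos: [0.4854, -0.2339, 0.0825]
tcp_rot: [0.001, 0.089, 0.996, -0.001]
wrist_force: [-0.1, 0.1, -1.0]
width: 1.003
grip_force: 0.0
t 3.15 pos [ 0.4854 -0.2339  0.0825] w 1.0026008223959026 grip 0.0 F [-0.0752  0.0792 -1.0013]
shift now-axes [1.7851 1.1014 4.5307] target-axes [1.7788 1.095  4.5347] rot [-0.0009  0.0017  0.0013]
q [-0.6689  0.5403  1.5663 -0.      1.0331 -2.061 ]
```

View pics/g2.png

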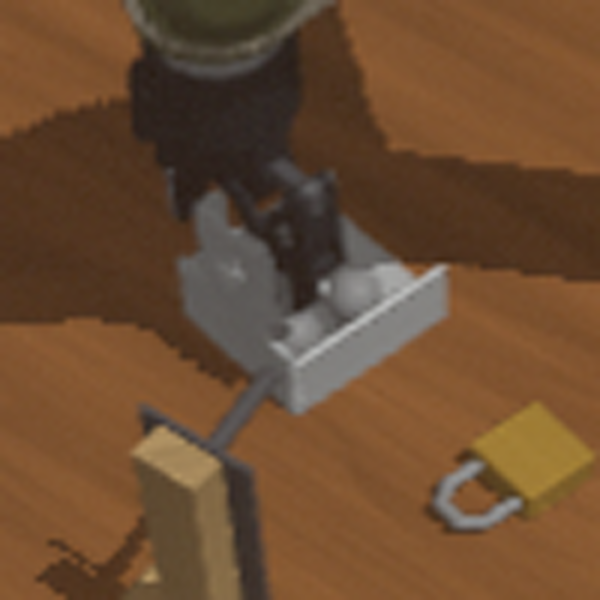

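The fingers straddle the plate's flanges: the near finger is at about (320,220) in the crop, outside the plate. I'll lower slightly and close.

```bash
python3 -m creep '[{"offset":[2,1,4],"rot":[0,0,0]},{"offset":[0,0,0],"rot":[0,0,0]}]'; python3 -m creep '[{"offset":[0,0,0],"rot":[0,0,0]},{"offset":[0,0,0],"rot":[0,0,0]},{"offset":[0,0,0],"rot":[0,0,0]},{"offset":[0,0,0],"rot":[0,0,0]},{"offset":[0,0,0],"rot":[0,0,0]},{"offset":[0,0,0],"rot":[0,0,0]},{"offset":[0,0,0],"rot":[0,0,0]},{"offset":[0,0,0],"rot":[0,0,0]}]' -1
python3 d.py 0.4838 -0.2325 0.078 -0.18 0
```

```text
clock: 3.4
ee_pos: [0.4828, -0.232, 0.0776]
tcp_rot: [0.0, 0.089, 0.996, -0.0]
wrist_force: [-0.5, -0.4, 0.2]
width: 1.004
grip_force: 0.0
clock: 4.2
ee_pos: [0.4832, -0.2324, 0.0777]
tcp_rot: [0.0, 0.089, 0.996, -0.0]
wrist_force: [-0.4, -1.5, 5.5]
width: 0.58
grip_force: 62.6
t 4.2 pos [ 0.4832 -0.2324  0.0777] w 0.5799900335297478 grip 62.57007122039795 F [-0.4443 -1.4905  5.4843]
shift now-axes [-0.6189 -0.0254 -0.2773] target-axes [-0.6187 -0.0245 -0.2778] rot [-0.0005  0.0008  0.0011]
q [-0.6692  0.544   1.5779 -0.      1.0188 -2.0611]
```

```bash
python3 -m creep '[{"offset":[0,0,-5],"rot":[0,0,0]},{"offset":[0,0,-10],"rot":[0,0.03,0]},{"offset":[0,0,-20],"rot":[0,0.03,0]},{"offset":[0,0,-30],"rot":[0,0.03,0]},{"offset":[0,0,-30],"rot":[0,0.03,0]},{"offset":[0,0,-30],"rot":[0,0.03,0]},{"offset":[0,0,-20],"rot":[0,0,0]},{"offset":[0,0,-5],"rot":[0,0,0]}]'
python3 d.py 0.4838 -0.2325 0.23 -0.18 -0.15; python3 - <<'E'
import numpy as np
from plant import env
s=env.get_state();j=s["joint_positions"];p=s["ee_pos"]
D=[(.381147,1.298171,1.463595,np.hypot(.182674,.518521),.247768),(.2617,1.4775,1.4029,np.hypot(.4512,.1694),.2481),(.4198,1.4954,1.2347,np.hypot(.4776,.2196),.1647),(.5403,1.5663,1.0331,np.hypot(.4854,.2339),.0825),(.544,1.5779,1.0188,np.hypot(.4832,.2324),.0777),(j[1],j[2],j[4],np.hypot(p[0],p[1]),p[2])]
A=[];b=[]
for a2,a3,a5,r,z in D:
    S=a2+a3+a5
    A+= [[np.sin(a2),np.sin(a2+a3),np.sin(S),1,0],[np.cos(a2),np.cos(a2+a3),np.cos(S),0,1]];b+=[r,z]
x,res,rk,sv=np.linalg.lstsq(np.array(A),np.array(b),rcond=None);print(x,res,rk,sv)
E
```

```text
clock: 5.0
ee_pos: [0.4958, -0.2345, 0.2281]
tcp_rot: [-0.073, 0.089, 0.993, 0.006]
wrist_force: [-0.4, 0.6, -3.8]
width: 0.575
grip_force: 63.1
t 5.0 pos [ 0.4958 -0.2345  0.2281] w 0.57475367069421 grip 63.117406368255615 F [-0.4307  0.629  -3.8227]
shift now-axes [12.3466 -0.1915 -0.0407] target-axes [12.3464 -0.2079 -0.0077] rot [-0.0013  0.0027  0.0013]
q [-0.6286  0.4543  1.2437 -0.0649  1.5759 -2.0169]
[0.37815518 0.35118579 0.07602057 0.04453596 0.01305169] [0.00036187] 5 [4.18714052 3.5095957  0.32789016 0.19049833 0.08240565]
```

```bash
python3 -m creep '[{"offset":[0,0,-15],"rot":[0,0,0]},{"offset":[3,9,-10],"rot":[0,0,0]},{"offset":[6,18,-8],"rot":[0,0,0]},{"offset":[9,27,-4],"rot":[0,0,0]},{"offset":[12,34,0],"rot":[0,0,0]},{"offset":[12,34,0],"rot":[0,0,0]},{"offset":[12,34,0],"rot":[0,0,0]},{"offset":[12,34,0],"rot":[0,0,0]}]'
python3 -m creep '[{"offset":[12,34,0],"rot":[0,0,0]},{"offset":[12,34,0],"rot":[0,0,0]},{"offset":[12,34,0],"rot":[0,0,0]},{"offset":[12,34,0],"rot":[0,0,0]},{"offset":[12,34,0],"rot":[0,0,0]},{"offset":[12,34,0],"rot":[0,0,0]},{"offset":[9,27,0],"rot":[0,0,0]},{"offset":[6,18,0],"rot":[0,0,0]}]'
python3 -m creep '[{"offset":[3,9,0],"rot":[0,0,-0.05]},{"offset":[0,0,0],"rot":[0,0,-0.1]},{"offset":[0,0,0],"rot":[0,0,-0.12]},{"offset":[0,0,0],"rot":[0,0,-0.12]},{"offset":[0,0,0],"rot":[0,0,-0.12]},{"offset":[0,0,0],"rot":[0,0,-0.12]},{"offset":[0,0,0],"rot":[0,0,-0.1]},{"offset":[0,0,0],"rot":[0,0,-0.05]}]'
python3 d.py 0.418 0.293 0.28 0.61 0;python3 - <<'E'
from h import *
cv2.imwrite("pics/g3.png",np.hstack([env.get_image("scene")[60:300,300:600],env.get_image("top")[100:340,90:400]]))
E
```

```text
clock: 5.8
ee_pos: [0.4688, -0.034, 0.2729]
tcp_rot: [-0.075, 0.089, 0.993, 0.007]
wrist_force: [0.3, -0.4, -4.3]
width: 0.575
grip_force: 63.2
clock: 6.6
ee_pos: [0.4277, 0.2261, 0.2859]
tcp_rot: [-0.075, 0.088, 0.993, 0.007]
wrist_force: [0.9, -1.4, -4.1]
width: 0.577
grip_force: 63.2
clock: 7.4
ee_pos: [0.4269, 0.2336, 0.2862]
tcp_rot: [-0.067, -0.297, 0.952, 0.035]
wrist_force: [0.6, 0.3, -3.9]
width: 0.579
grip_force: 63.3
t 7.4 pos [0.4269 0.2336 0.2862] w 0.5791789361327256 grip 63.259620666503906 F [ 0.5838  0.2901 -3.8929]
shift now-axes [-27.254   53.0987   8.9825] target-axes [-26.6815  53.7865   6.1684] rot [ 0.1067 -0.1074 -0.0045]
q [ 0.2267  0.2958  1.3237  0.0592  1.6615 -1.9483]
```

View pics/g3.png

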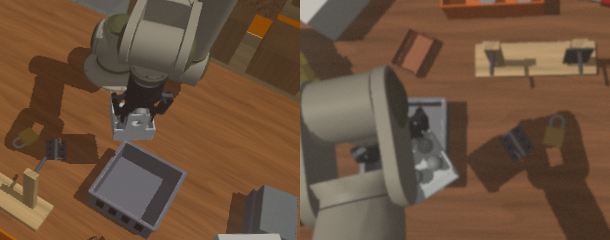

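The knobs are still in the pan, visible at about (430,160) in the right half. The joint angles show the arm plane is offset about 0.118 m sideways, so an in-plane tip needs yaw of about 0.39. I'll move so the lip is over the middle of the tote, then tip about the lip.

```bash
python3 d.py 0.547 0.353 0.26 0.39 0
```

```text
t 7.5 pos [0.4271 0.2335 0.2862] w 0.5768480128801874 grip 63.2571816444397 F [ 0.5106  0.885  -3.5887]
shift now-axes [-168.4659   28.5466   11.2798] target-axes [-156.2687   64.9251   26.2243] rot [ 0.0942 -0.1186  0.2119]
q [ 0.2265  0.2959  1.3233  0.0592  1.6615 -1.9454]
```

```bash
python3 -m creep '[{"offset":[0,0,0],"rot":[0.03,-0.01,0.07]},{"offset":[0,0,0],"rot":[0.03,-0.01,0.07]},{"offset":[-5,2,0],"rot":[0.03,-0.01,0.07]},{"offset":[-12,5,0],"rot":[0,0,0]},{"offset":[-18,8,2],"rot":[0,0,0]},{"offset":[-24,10,4],"rot":[0,0,0]},{"offset":[-25,10,5],"rot":[0,0,0]},{"offset":[-25,10,5],"rot":[0,0,0]}]'
python3 -m creep '[{"offset":[-20,8,5],"rot":[0,0,0]},{"offset":[-15,6,5],"rot":[0,0,0]},{"offset":[-10,4,5],"rot":[0,0,0]},{"offset":[-4,2,5],"rot":[0,0,0]},{"offset":[0,0,0],"rot":[0,0,0]}]'
python3 d.py 0.547 0.353 0.185 0.39 0
```

```text
clock: 8.3
ee_pos: [0.5096, 0.3171, 0.2604]
tcp_rot: [-0.043, -0.195, 0.98, -0.011]
wrist_force: [0.4, 0.2, -3.5]
width: 0.578
grip_force: 63.3
clock: 8.8
ee_pos: [0.5451, 0.3525, 0.2356]
tcp_rot: [-0.043, -0.196, 0.98, -0.011]
wrist_force: [0.1, -0.1, -4.3]
width: 0.579
grip_force: 63.3
t 8.8 pos [0.5451 0.3525 0.2356] w 0.5793267558316939 grip 63.31438064575195 F [ 0.105  -0.1462 -4.2887]
shift now-axes [-6.4227  0.0201 50.2045] target-axes [-1.9278 -0.2247 50.5765] rot [-0.0052 -0.0892  0.0047]
q [ 0.3939  0.6088  0.9408 -0.0051  1.6811 -1.572 ]
```

```bash
python3 -m creep '[{"offset":[-1,0,10],"rot":[0,-0.03,0]},{"offset":[-1,0,20],"rot":[0,-0.03,0]},{"offset":[0,0,12],"rot":[0,-0.03,0]},{"offset":[0,0,5],"rot":[0,0,0]},{"offset":[2,0,-3],"rot":[0,-0.03,0]},{"offset":[4,0,-6],"rot":[0,-0.06,0]},{"offset":[7,0,-10],"rot":[0,-0.1,0]},{"offset":[7,0,-10],"rot":[0,-0.1,0]}]'
python3 -m creep '[{"offset":[7,0,-10],"rot":[0,-0.1,0]},{"offset":[7,0,-10],"rot":[0,-0.1,0]},{"offset":[7,0,-10],"rot":[0,-0.1,0]},{"offset":[7,0,-10],"rot":[0,-0.1,0]},{"offset":[7,0,-10],"rot":[0,-0.1,0]},{"offset":[0,0,0],"rot":[0,0,0]}]'
python3 d.py 0.418 0.300 0.229 0.39 1.3;python3 - <<'E'
from h import *
cv2.imwrite("pics/g4.png",cv2.resize(np.hstack([env.get_image("scene")[120:320,350:550],env.get_image("top")[140:340,100:300]]),None,fx=2,fy=2))
E
```

```text
clock: 9.6
ee_pos: [0.5243, 0.3431, 0.2175]
tcp_rot: [0.146, -0.194, 0.97, 0.027]
wrist_force: [0.3, 0.4, -3.3]
width: 0.578
grip_force: 63.3
clock: 10.2
ee_pos: [0.4717, 0.3217, 0.2429]
tcp_rot: [0.378, -0.182, 0.905, 0.073]
wrist_force: [0.2, 0.4, -3.3]
width: 0.575
grip_force: 66.0
t 10.2 pos [0.4717 0.3217 0.2429] w 0.5752610875437781 grip 65.97013235092163 F [ 0.1503  0.4471 -3.3138]
shift now-axes [ 50.6027   0.7162 -31.3573] target-axes [ 28.8942   0.3431 -52.0522] rot [ 0.0022 -0.5093  0.0069]
q [ 0.3916  0.2147  1.7968 -0.0024  0.3394 -1.5745]
```

View pics/g4.png

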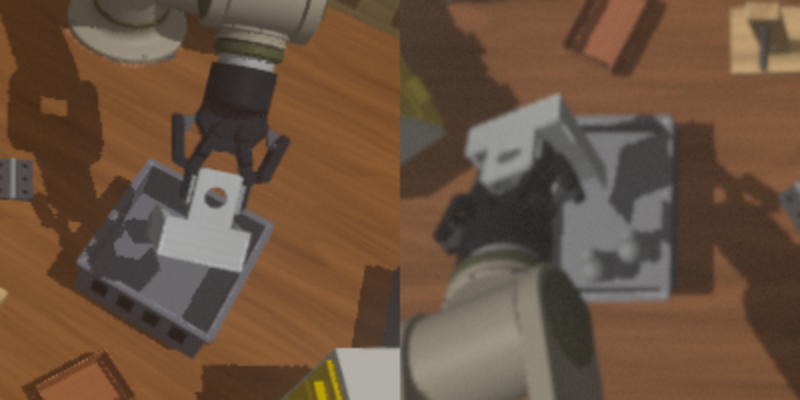

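```bash
python3 -m creep '[{"offset":[7,0,-10],"rot":[0,-0.1,0]},{"offset":[4,0,-5],"rot":[0,-0.05,0]},{"offset":[0,0,0],"rot":[0,0,0]},{"offset":[0,0,0],"rot":[0,0,0]},{"offset":[0,0,0],"rot":[0,0,0]}]'
python3 d.py 0.418 0.300 0.229 0.39 1.3;python3 - <<'E'
from h import *
cv2.imwrite("pics/g5.png",cv2.resize(np.hstack([env.get_image("scene")[120:320,350:550],env.get_image("top")[140:340,100:300]]),None,fx=2,fy=2))
E
```

```text
clock: 10.8
ee_pos: [0.4607, 0.3181, 0.2624]
tcp_rot: [0.437, -0.177, 0.878, 0.085]
wrist_force: [0.4, 0.3, -2.3]
width: 0.578
grip_force: 65.8
t 10.8 pos [0.4607 0.3181 0.2624] w 0.5782131586151469 grip 65.78689455986023 F [ 0.3953  0.2524 -2.3005]
shift now-axes [ 54.647   -0.1071 -16.6835] target-axes [ 44.614   -0.4892 -35.6931] rot [ 0.0013 -0.3784  0.0069]
q [ 0.3943  0.1697  1.8746 -0.0195  0.1758 -1.5559]
```

View pics/g5.png

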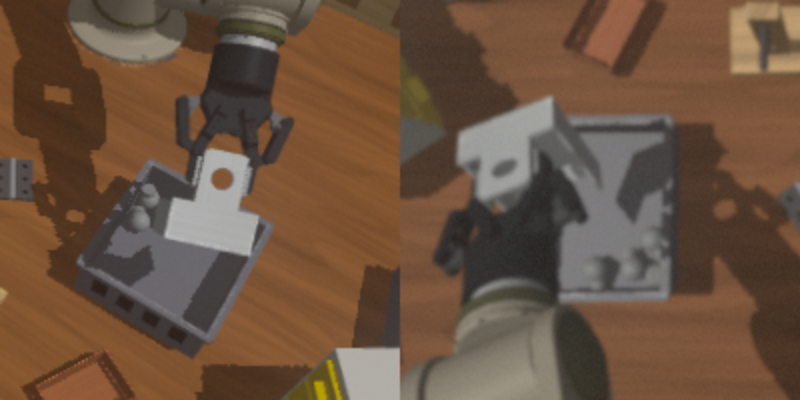

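At least three knobs are now in the tote, at about (600,272), (632,263) and (655,240) in the right half. The wrist force has dropped to the pan's own weight. I'll raise, level and count.

```bash
python3 -m creep '[{"offset":[-8,0,-6],"rot":[0,0,0]},{"offset":[-16,0,-12],"rot":[0,0,0]},{"offset":[-20,0,-15],"rot":[0,0.05,0]},{"offset":[-16,0,-12],"rot":[0,0.1,0]},{"offset":[-8,0,-8],"rot":[0,0.14,0]},{"offset":[0,0,0],"rot":[0,0.14,0]},{"offset":[0,0,0],"rot":[0,0.14,0]},{"offset":[0,0,0],"rot":[0,0.14,0]}]'
python3 -m creep '[{"offset":[0,0,0],"rot":[0,0.12,0]},{"offset":[0,0,0],"rot":[0,0.07,0]},{"offset":[0,-20,0],"rot":[0,0,0.05]},{"offset":[0,-40,0],"rot":[0,0,0.05]},{"offset":[0,-40,0],"rot":[0,0,0.05]},{"offset":[0,-40,0],"rot":[0,0,0.05]},{"offset":[0,-40,0],"rot":[0,0,0.05]},{"offset":[0,-20,0],"rot":[0,0,0.05]}]'
python3 d.py 0.45 0.086 0.28 0.035 0;python3 - <<'E'
from h import *
cv2.imwrite("pics/g6.png",np.hstack([cv2.resize(env.get_image("scene")[180:320,350:550],None,fx=2,fy=2),cv2.resize(env.get_image("top")[170:310,130:330],None,fx=2,fy=2)]))
E
```

```text
clock: 11.7
ee_pos: [0.4615, 0.319, 0.3475]
tcp_rot: [0.108, -0.195, 0.975, 0.019]
wrist_force: [0.2, -0.8, -3.5]
width: 0.58
grip_force: 65.6
clock: 12.5
ee_pos: [0.5155, 0.1239, 0.3467]
tcp_rot: [0.017, -0.045, 0.999, 0.003]
wrist_force: [-0.7, 0.9, -1.9]
width: 0.574
grip_force: 65.6
t 12.5 pos [0.5155 0.1239 0.3467] w 0.5736277231082914 grip 65.62854766845703 F [-0.6551  0.9308 -1.8974]
shift now-axes [ 70.8685 -32.0937  64.275 ] target-axes [ 66.8313 -35.5859  66.7146] rot [0.0045 0.0332 0.055 ]
q [ 0.0095  0.2792  1.169   0.0063  1.6605 -1.6506]
```

View pics/g6.png

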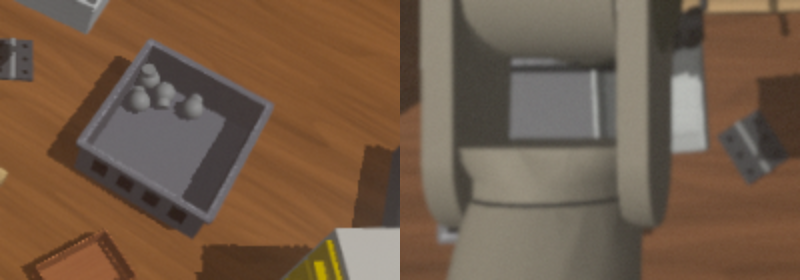

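All four knobs lie in the tote, in the scene half at about (150,75), (140,98), (165,95) and (193,105). That was my tenth picture, so from here I measure by code only. Next I move in front of the peg and refine the peg line and the eye position numerically.

```bash
python3 -m creep '[{"offset":[0,-10,20],"rot":[0,0.017,0.027]},{"offset":[0,-15,35],"rot":[0,0.016,0.027]},{"offset":[0,-12,35],"rot":[0,0,0]},{"offset":[0,-3,25],"rot":[0,0,0]},{"offset":[0,0,10],"rot":[0,0,0]},{"offset":[0,0,0],"rot":[0,0,0]},{"offset":[0,0,0],"rot":[0,0,0]}]'
python3 d.py 0.52 0.083 0.20 0.035 0
cat > peg.py <<'E'
from h import *
np.set_printoptions(precision=4,suppress=True)
t=cv2.imread("pics/top0.png");hsv=cv2.cvtColor(t,cv2.COLOR_BGR2HSV)
# rail long edges: tan mask between cols 300..345 (between posts)
b=t.astype(int)
for rows,z,nm in((range(165,185),.018,"front"),(range(135,150),.018,"rear")):
    P=[]
    for u in range(296,350,2):
        col=b[rows.start:rows.stop,u].sum(1);g=np.abs(np.diff(col.astype(float)));k=g.argmax()
        a=g[max(k-1,0):k+2];P.append(onz("top",(u,rows.start+max(k-1,0)+(a*np.arange(len(a))).sum()/a.sum()+.5),z))
    P=np.array(P);f=np.polyfit(P[:,1],P[:,0],1);r=P[:,0]-np.polyval(f,P[:,1]);ok=np.abs(r)<.0015;f=np.polyfit(P[ok,1],P[ok,0],1)
    print(nm,"x=%.4f at y=.086"%np.polyval(f,.086),"yaw",-f[0],ok.sum())
# peg: low-saturation dark columns 278..290, rows 150..176
for v in range(150,178,2):
    s=hsv[v,276:292,1].astype(int);w=np.clip(110-s,0,None);
    u=276+(w*np.arange(16)).sum()/max(w.sum(),1)
    z=.172-(v-174)/(152-174)*.013
    print(v,round(u,2),w.sum(),onz("top",(u,v),z)[:2])
E
cat > eye.py <<'E'
# eye centre & pan in scene view, camera ray cut with plane x' of plate
from h import *
import sys
np.set_printoptions(precision=4,suppress=True)
s=env.get_state();p=s["ee_pos"];yaw=float(sys.argv[1])
ex=np.array([np.cos(yaw),np.sin(yaw),0]);ey=np.array([-ex[1],ex[0],0])
off=float(sys.argv[2]) if len(sys.argv)>2 else .0125   # outer face of plate ahead of TCP
X=p+off*ex+np.array([0,0,.0023]);u,v=prj("scene",X);print("pred eye px",u,v)
im=env.get_image("scene");k=8;x0,y0=int(u)-16,int(v)-16
c=cv2.resize(cv2.cvtColor(im,cv2.COLOR_BGR2GRAY)[y0:y0+32,x0:x0+32],None,fx=k,fy=k,interpolation=cv2.INTER_CUBIC)
c0=cv2.GaussianBlur(c,(0,0),4);_,m=cv2.threshold(c0,0,255,cv2.THRESH_OTSU)
print(cv2.resize(c0,(32,32),interpolation=cv2.INTER_AREA)[::2,::2])
for inv in (0,1):
  mm=255-m if inv else m
  for q in cv2.findContours(mm,cv2.RETR_LIST,cv2.CHAIN_APPROX_NONE)[0]:
    a=cv2.contourArea(q)/k/k
    if 20<a<200 and not inv:
        M=cv2.moments(q);cx,cy=M["m10"]/M["m00"],M["m01"]/M["m00"]
        px=((cx+.5)/k-.5+x0,(cy+.5)/k-.5+y0);o,d=ray("scene",px);W=o+d*((X-o)@ex)/(d@ex)
        print("blob",round(a,1),px,"world",W,"rel TCP",(W-p)@ex,(W-p)@ey,W[2]-p[2])
E
python3 peg.py; python3 eye.py 0.035
```

```text
clock: 13.3
ee_pos: [0.5187, 0.088, 0.223]
tcp_rot: [0.001, -0.021, 1.0, 0.002]
wrist_force: [0.6, -0.3, -2.0]
width: 0.58
grip_force: 65.5
t 13.3 pos [0.5187 0.088  0.223 ] w 0.5801823188553527 grip 65.51022291183472 F [ 0.6052 -0.2741 -1.9581]
shift now-axes [-1.0704 -5.1706 22.9824] target-axes [-1.1383 -5.0507 23.0057] rot [0.0049 0.0015 0.0065]
q [-0.0595  0.3584  1.4091  0.0051  1.3731 -1.6728]
front x=0.6156 at y=.086 yaw 0.0343394205716063 27
rear x=0.7058 at y=.086 yaw 0.032570923849381955 25
150 282.86 118 [0.6458 0.0851]
152 282.11 326 [0.6407 0.0866]
154 282.12 408 [0.6357 0.0863]
156 282.47 443 [0.6306 0.0853]
158 281.96 413 [0.6256 0.0862]
160 282.38 396 [0.6206 0.085 ]
162 282.86 409 [0.6157 0.0837]
164 283.78 522 [0.6107 0.0814]
166 282.12 350 [0.6058 0.0849]
168 282.23 326 [0.6009 0.0844]
170 282.07 310 [0.596  0.0846]
172 281.83 289 [0.5911 0.0849]
174 282.31 213 [0.5862 0.0836]
176 282.73 78 [0.5814 0.0824]
pred eye px 360.05791185894105 192.06205616386052
[[ 92  92  54  35  35  39  94 143  92  58  38  35  34  44  36  36]
 [ 91  93  73  34  38  73  93 124 131 150 1
[... 712 characters left out ...]
 94  93  93  93  91  90  91  94  99 120 159 165]
 [ 93  93  94  94  94  94  94  93  91  91  91  96 134 165 168 160]
 [ 70  84  94  95  94  93  94  93  93  91  90 103 158 169 160 111]
 [ 58  53  62  84  94  94  93  93  91  91  92  92 102 135 150 117]]
blob 56.7 (371.5587606837607, 202.83795147504824) world [0.5299 0.1246 0.2078] rel TCP 0.012499999999999935 0.036177889082704785 -0.015168103612106187
blob 42.8 (360.0499124809741, 191.52799467275494) world [0.5312 0.0882 0.2273] rel TCP 0.012500000000000016 -0.00023243486460633624 0.004316682510692504
blob 70.8 (362.668979437946, 181.13186474656072) world [0.5311 0.0912 0.2705] rel TCP 0.012499999999999966 0.0028062168276825 0.04752281661917901
```

```bash
python3 -m creep '[{"offset":[0,-3,10],"rot":[0.005,0.001,0.006]},{"offset":[-5,-3,20],"rot":[0,0,0]},{"offset":[-6,0,15],"rot":[0,0,0]},{"offset":[-4,0,5],"rot":[0,0,0]},{"offset":[0,0,0],"rot":[0,0,0]},{"offset":[0,0,0],"rot":[0,0,0]},{"offset":[0,0,0],"rot":[0,0,0]}]'
python3 d.py 0.5345 0.0827 0.171 0.0335 0; python3 eye.py 0.0335 | grep -v '\['; python3 eye.py .0335 | grep blob
```

```text
clock: 14.05
ee_pos: [0.5332, 0.082, 0.1725]
tcp_rot: [-0.0, -0.017, 1.0, -0.0]
wrist_force: [-0.4, 0.0, -2.8]
width: 0.579
grip_force: 65.5
t 14.05 pos [0.5332 0.082  0.1725] w 0.5793633512848974 grip 65.54170489311218 F [-0.4303  0.0483 -2.8434]
shift now-axes [-1.2748  0.6168  1.4902] target-axes [-1.2733  0.618   1.4909] rot [-0.0002 -0.0005  0.0012]
q [-0.0668  0.4304  1.4507 -0.0003  1.2609 -1.6722]
pred eye px 353.38646480646344 206.2898946947239
blob 55.6 (364.6708930411164, 216.65339046548655) world [0.5445 0.1191 0.1577] rel TCP 0.012500000000000082 0.03668975390068981 -0.014705966358621925
blob 39.9 (353.3620347698335, 205.78905076722168) world [0.5457 0.0822 0.1767] rel TCP 0.012500000000000042 -0.00029234441319932447 0.00431722018797015
blob 58.4 (355.87455721160273, 196.45082263957582) world [0.5456 0.0859 0.2199] rel TCP 0.012500000000000072 0.0034537006213426146 0.04749818289332991
```

```bash
python3 -m creep '[{"offset":[-5,1,2],"rot":[0,0,0]},{"offset":[-10,0,0],"rot":[0,0,0]},{"offset":[-10,0,0],"rot":[0,0,0]},{"offset":[-10,0,0],"rot":[0,0,0]},{"offset":[-5,0,0],"rot":[0,0,0]},{"offset":[-5,0,0],"rot":[0,0,0]},{"offset":[-5,0,1],"rot":[0,0,0]},{"offset":[0,0,0],"rot":[0,0,0]}]'
python3 d.py 0.6285 0.0855 0.1565 0.0335 0
```

```text
clock: 14.95
ee_pos: [0.5834, 0.0847, 0.1683]
tcp_rot: [-0.001, -0.017, 1.0, -0.0]
wrist_force: [-0.8, -0.7, -3.1]
width: 0.575
grip_force: 65.6
t 14.95 pos [0.5834 0.0847 0.1683] w 0.5745878549133112 grip 65.57369112968445 F [-0.8388 -0.6862 -3.0503]
shift now-axes [-45.1316  -0.7869  11.6869] target-axes [-45.1071  -0.7394  11.7842] rot [ 0.     -0.0022  0.001 ]
q [-0.0564  0.5159  1.3111 -0.0002  1.3168 -1.6617]
```

```bash
python3 -m creep '[{"offset":[-6,0,1.6],"rot":[0,0,0]},{"offset":[-7,0,1.8],"rot":[0,0,0]},{"offset":[-7,0,1.8],"rot":[0,0,0]},{"offset":[-7,0,1.8],"rot":[0,0,0]},{"offset":[-6,0,1.6],"rot":[0,0,0]},{"offset":[-5,0,1.4],"rot":[0,0,0]},{"offset":[-3,0,0.8],"rot":[0,0,0]},{"offset":[0,0,0],"rot":[0,0,0]}]'
python3 d.py 0.6285 0.0855 0.1565 0.0335 0
```

```text
clock: 15.75
ee_pos: [0.6242, 0.0861, 0.1574]
tcp_rot: [-0.001, -0.017, 1.0, -0.0]
wrist_force: [0.7, -0.0, -2.0]
width: 0.574
grip_force: 65.6
t 15.75 pos [0.6242 0.0861 0.1574] w 0.5740693614722119 grip 65.58289647102356 F [ 0.7237 -0.03   -2.0444]
shift now-axes [-4.2907 -0.7978  0.9106] target-axes [-4.2895 -0.7933  0.9203] rot [ 0.     -0.0023  0.001 ]
q [-0.0503  0.5928  1.1998 -0.0002  1.3512 -1.6557]
```

```bash
python3 -m creep '[{"offset":[-1.5,-0.5,0.4],"rot":[0,0,0]},{"offset":[-1.5,0,0.4],"rot":[0,0,0]},{"offset":[-1,0,0.2],"rot":[0,0,0]},{"offset":[0,0,0],"rot":[0,0,0]}]'
python3 -m creep '[{"offset":[-1,0,0.3],"rot":[0,0,0]},{"offset":[-1,0,0.3],"rot":[0,0,0]},{"offset":[0,0,0],"rot":[0,0,0]}]'
```

```text
clock: 16.15
ee_pos: [0.6275, 0.0858, 0.1567]
tcp_rot: [-0.002, -0.017, 1.0, -0.0]
wrist_force: [-4.0, -0.8, -1.6]
width: 0.579
grip_force: 65.9
clock: 16.45
ee_pos: [0.6275, 0.0858, 0.1562]
tcp_rot: [-0.004, -0.017, 1.0, -0.0]
wrist_force: [-16.0, -1.8, 4.1]
width: 0.576
grip_force: 66.6
```

The plate touches the post. I'll ease off and lower until the peg carries the pan.

```bash
python3 -m creep '[{"offset":[2,0,1],"rot":[0,0,0]},{"offset":[0,0,2],"rot":[0,0,0]},{"offset":[0,0,2],"rot":[0,0,0]},{"offset":[0,0,0],"rot":[0,0,0]}]'
python3 -m creep '[{"offset":[0,0,1],"rot":[0,0,0]},{"offset":[0,0,1],"rot":[0,0,0]},{"offset":[0,0,0],"rot":[0,0,0]},{"offset":[0,0,0],"rot":[0,0,0]}]'
python3 d.py 0.6285 0.0855 0.149 0.0335 0
```

```text
clock: 16.85
ee_pos: [0.6275, 0.0858, 0.1506]
tcp_rot: [-0.002, -0.017, 1.0, 0.0]
wrist_force: [-5.4, -0.0, -1.8]
width: 0.574
grip_force: 66.0
clock: 17.25
ee_pos: [0.6275, 0.0858, 0.149]
tcp_rot: [-0.002, -0.017, 1.0, -0.0]
wrist_force: [-5.5, -0.2, 0.2]
width: 0.573
grip_force: 66.0
t 17.25 pos [0.6275 0.0858 0.149 ] w 0.5730544408247301 grip 66.0133445262909 F [-5.5018 -0.1894  0.1981]
shift now-axes [-1.0019 -0.3534 -0.0353] target-axes [-1.0023 -0.3524 -0.0318] rot [ 0.     -0.0035  0.001 ]
q [-0.0506  0.6063  1.1999 -0.0003  1.3388 -1.6559]
```

```bash
python3 -m creep '[{"offset":[0,0,0.4],"rot":[0,0,0]},{"offset":[0,0,0],"rot":[0,0,0]},{"offset":[0,0,0],"rot":[0,0,0]},{"offset":[0,0,0],"rot":[0,0,0]},{"offset":[0,0,0],"rot":[0,0,0]}]' 0.5
python3 -m creep '[{"offset":[0,0,0],"rot":[0,0,0]},{"offset":[0,0,0],"rot":[0,0,0]},{"offset":[0,0,0],"rot":[0,0,0]},{"offset":[0,0,0],"rot":[0,0,0]},{"offset":[0,0,0],"rot":[0,0,0]},{"offset":[0,0,0],"rot":[0,0,0]}]' 1
python3 eye.py 0.0335 0.0125| grep -E 'blob|pred'
```

```text
clock: 17.75
ee_pos: [0.6281, 0.0858, 0.1487]
tcp_rot: [-0.001, -0.017, 1.0, -0.0]
wrist_force: [0.1, -0.3, 0.8]
width: 0.748
grip_force: 0.0
clock: 18.35
ee_pos: [0.6279, 0.0858, 0.1487]
tcp_rot: [-0.001, -0.017, 1.0, 0.0]
wrist_force: [0.1, 0.3, 0.9]
width: 0.999
grip_force: 0.0
pred eye px 332.947431752974 236.30321657189103
blob 84.0 (344.7640484941534, 243.54332022890108) world [0.6392 0.1224 0.1504] rel TCP 0.012500000000000105 0.03616524301275122 0.001727205718010577
blob 110.2 (332.1498460511075, 236.730576141172) world [0.6405 0.0839 0.1467] rel TCP 0.012500000000000023 -0.0023194422960147215 -0.002017157580157386
blob 29.9 (332.9749325148032, 225.72150383141764) world [0.6405 0.0845 0.1991] rel TCP 0.012499999999999945 -0.0016966153537450364 0.05044671746441845
```

```bash
python3 -m creep '[{"offset":[0,0,-5],"rot":[0,0,0]},{"offset":[0,0,-12],"rot":[0,0,0]},{"offset":[0,0,-25],"rot":[0,0,0]},{"offset":[0,0,-30],"rot":[0,0,0]},{"offset":[0,0,-35],"rot":[0,0,0]},{"offset":[0,0,-35],"rot":[0,0,0]},{"offset":[30,0,-20],"rot":[0,0,0]},{"offset":[45,0,0],"rot":[0,0,0]}]'
python3 -m creep '[{"offset":[48,0,0],"rot":[0,0,0]},{"offset":[48,0,0],"rot":[0,0,0]},{"offset":[40,30,0],"rot":[0,0,0]},{"offset":[20,45,0],"rot":[0,0,0]},{"offset":[0,48,0],"rot":[0,0,0]},{"offset":[0,48,0],"rot":[0,0,0]},{"offset":[0,30,0],"rot":[0,0,0]},{"offset":[0,0,0],"rot":[0,0,0]}]'
cat > chk.py <<'E'
from h import *
np.set_printoptions(precision=4,suppress=True)
P0=np.array([.651,.086,.018]);ex=np.array([1,.0335,0]);ey=np.array([-.0335,1,0]);ez=np.array([0,0,1.])
eye=P0-.012*ex+.133*ez
W=lambda x,y,z:eye+(x-.053)*ex+y*ey+(z-.08)*ez
im={n:env.get_image(n) for n in("top","scene")}
cv2.imwrite("pics/c1.png",im["top"]);cv2.imwrite("pics/c2.png",im["scene"])
for n in im:
    ref=cv2.imread(f"pics/{n}0.png");h=cv2.cvtColor(im[n],cv2.COLOR_BGR2HSV)
    d=cv2.absdiff(im[n],ref).max(2)
    m=((h[...,1]<60)&(h[...,2]>90)&(d>25)).astype(np.uint8)
    q=np.array([prj(n,W(x,y,z)) for x in(-.055,.055) for y in(-.05,.05) for z in(0.,.04)]+[prj(n,W(.055,y,.112)) for y in(-.025,.025)])
    u0,v0=q.min(0).astype(int)-15;u1,v1=q.max(0).astype(int)+15
    mm=np.zeros_like(m);mm[v0:v1,u0:u1]=m[v0:v1,u0:u1]
    k,l,st,ce=cv2.connectedComponentsWithStats(mm);i=1+st[1:,4].argmax()
    print(n,"pred bbox",q.min(0),q.max(0),"mask bbox",st[i],ce[i])
    if n=="top":
        c=(l==i).astype(np.uint8);cn=max(cv2.findContours(c,0,2)[0],key=cv2.contourArea)[:,0]
        for z,s in((.11,"wall tops"),):
            for f in((-1,1),(1,1)):
                p=cn[(cn@np.array(f)).argmax()];print(s,f,p,onz(n,p,z))
        print("pred front wall tops",W(-.055,.05,.04),prj(n,W(-.055,.05,.04)),W(-.055,-.05,.04),prj(n,W(-.055,-.05,.04)))
E
python3 chk.py; python3 d.py 0.5 0.2 0.3 0.03 0
```

```text
clock: 19.2
ee_pos: [0.5541, 0.083, 0.3141]
tcp_rot: [0.002, -0.017, 1.0, -0.0]
wrist_force: [0.1, 0.3, 0.3]
width: 1.005
grip_force: 0.0
clock: 20.0
ee_pos: [0.3898, 0.2815, 0.3119]
tcp_rot: [-0.0, -0.019, 1.0, 0.001]
wrist_force: [0.4, -0.9, -0.8]
width: 1.001
grip_force: 0.0
top pred bbox [263.9393 148.6132] [307.1763 205.3878] mask bbox [ 263  149   44   58 2098] [284.1044 180.9004]
wall tops (-1, 1) [263 202] [0.5319 0.135  0.11  ]
wall tops (1, 1) [305 205] [0.5251 0.0352 0.11  ]
pred front wall tops [0.5293 0.132  0.111 ] [264.1969 203.0308] [0.5327 0.032  0.111 ] [306.3924 201.7718]
scene pred bbox [316.8199 207.741 ] [369.9385 261.1152] mask bbox [ 317  208   54   53 1109] [345.0379 234.5293]
t 20.1 pos [0.3903 0.2789 0.3118] w 1.0002930745493743 grip 0.0 F [-0.2905 -0.4744  0.0508]
shift now-axes [-106.8487  -82.7878   11.6466] target-axes [-107.3253  -82.1509   11.7727] rot [-0.     -0.0012  0.006 ]
q [ 0.3728  0.2146  1.355   0.0004  1.5731 -1.2339]
```

The pan's outline matches the fully hung pose in both views to within about 3 px, and the knobs were seen in the tote. Handing in.

```bash
python3 -c "
from plant import env
print(env.finish_job())"
```

```text
the job is handed in; nothing more can be done
None
```

I tipped all four knobs into the tote, hung the empty pan on the bare peg against the upright, let go and handed the job in at about 20 s on the robot's clock; no verdict was returned.

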